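# Set the bearing play of a range-scanner turret

### The arm

A 6-joint arm with a two-finger parallel gripper is mounted at the origin on a cart in front of the work surface, level with it; the furniture and walls round the work are solid. World frame = base frame: x ahead of the robot, y to its left, z up, the work surface at z = 0. Lengths are in m, angles in rad, forces in N, time in s.
With the tool pointing down it reaches from about 0.425 to 0.95 m from the base axis. Payload 14.7 kg.
Tool frame: the origin (TCP) lies at the very end of the fingers, on their centre line; the grasp point (between the pads) lies 19 mm behind it; z points along the fingers, y is the line along which they close (so a half turn about z gives the same grasp; the last joint's range is limited). The gripper opens to 85 mm and grips with 20 to 120 N. Pads are 22 mm wide; open, the fingers measure 114 mm over their backs; the gripper's body (76 mm by 85 mm) begins 54 mm behind the grasp point. The pads swing forward as they close: fully open they stand 13 mm farther back than shut.
Start: joints at [-1.197, 0.48, 1.596, -0, 1.065, -0.047], TCP at [0.266, -0.593, 0.231] pointing down, gripper open.
Joint ranges: [-2.75, 2.75], [-0.82, 2.05], [0.23, 2.67], [-1.56, 4.7], [0.09, 2.69], [-2.92, 2.92]. Speed limits (rad/s): [1.89, 1.89, 2.39, 3.01, 3.01, 3.01].

### API

Orientations are given as a rotation vector (axis times angle).
In Python, from rig import r, optics gives the robot as it stands.
- The arm moves only by the tool play_rows, never from a script. Its arguments are lists of equal length, an entry for each row: "linear": the shift along the tool's x, y, z in units of 25 mm (1.0 is 25 mm), a list of three; "rot": the turn, a rotation vector about the tool's x, y, z in units of 5 degrees (1.0 is 5 degrees), a list of three; "grip": the opening, from 0 (shut) to 1 (fully open). In form: {"linear": [[dx, dy, dz], ...], "rot": [[wx, wy, wz], ...], "grip": [grip, ...]}. A call has 1 to 10 rows; each row shifts and turns the commanded pose from where the row before left it, along the tool's axes as they then stand; what a row does not reach is not made up. A row lasts 1/10 s, in which the tool goes at most 50 mm and 8.59 degrees, less where a joint would pass 70% of its speed; a pose out of reach is approached as far as the arm can. A call is refused whole if a number of a shift passes 1 or a number of a turn 1, either way. A call with a gripper value outside its range is refused whole. The fingers move at their own pace and stop on an object; the grip force is fixed at half the most. Time passes only in rows, so rows that do not move let the fingers close. It gives the time, the measured TCP pose, the force, the opening and the grip force at its end, in the units of the state.
- r.state(): the state, without advancing time (a new reading comes with each control period).
- optics.grab_frame(name): name is "scene" or "top" or "wrist"; returns the picture (420x560x3 uint8, red, green, blue); there is no depth.
- optics.get_calibration(name): a dict with "fx", "fy", "cx", "cy" (pixels), "rvec" (rotation vector, rad) and "tvec" (3), from world to camera coordinates, as OpenCV has them. Camera axes: x right, y down, z forward; pixel columns grow to the right and rows downward; lengths in m; the calibration is good to about 2 mm. The wrist camera is an equidistant fisheye: a pixel r from the principal point sees the ray r / f radians off the axis. A picture is of the moment at which its call begins: read the wrist's pose just before it. get_calibration takes no time and is no camera call; for the wrist camera it gives the pose at the moment of the call.
- r.sign_off(): hands the job in; it is judged then, once.
The state is a dict: "time": time; "q": joint angles; "qvel": joint speeds; "effort": joint torques, N m; "eef_pos": TCP position; "tool_rot": TCP orientation; "ft_force": force on the tool from outside, world axes, zero at the start; "ft_torque": the same for the moment, N m; "finger_gap": finger opening in m; "grasp_force": force on a finger pad.
Only numpy, scipy, OpenCV 4.12 (cv2) and the standard library are available. Lean on these libraries where they do the work, as an engineer would, in place of code of your own. Each camera call takes 0.05 s, during which the arm holds its last target. There are 200 camera calls.

### The job

Turn the scanner turret on its test stand so that its window faces the white target post. Then, leaving the turret facing the post, screw the knurled cap on top of it clockwise until it bottoms out, back it off a quarter turn, and finish still holding the cap in the gripper at that setting, without letting go. Leave the flux tin, the side cutters and the screw dish where they are.

Things in the scene. Friction and masses are not known exactly. Their poses are not given: they have to be found in the camera images.
- stand: round aluminium foot, 86 mm across and 18 mm high, fixed to the bench; it carries the turret and the cap on one vertical axis. Origin at the centre of its underside.
- turret_mid (a point): middle of the black scanner turret (upright cylinder 54 mm across, z = 20 to 54 mm, straight-sided from 22 to 51 mm), on its axis at z = 37 mm. Its x axis points out of the window: a clear curved pane between two pale ribs, 45 degrees wide; a 9 mm pale tab on the turret's top edge lies above it. Ribs and tab do not hinder the fingers.
- turret (a joint): angle of the turret on its foot, rad, growing counter-clockwise seen from above, range -2.6 to 2.6; stiff (about 0.1 N m) and stays where it is left. Turning the cap does not turn it.
- cap_mid (a point): middle of the ribbed aluminium cap on the turret's axis: cylinder 35 mm across, 18 mm high, a dark radial bar on its flat top. It runs on the fixed spindle's thread, rising 6 mm per turn. Bottomed: underside at z = 62 mm, middle at 71 mm. The turret's top (54 mm, wider than the cap) is 8 mm below that: fingers on the cap must end above it.
- cap (a joint): how far the cap is unscrewed from its bottom stop, rad: 0 = bottomed out (hard stop), growing counter-clockwise seen from above (clockwise tightens); it starts between 1.6 and 3.0. Light thread friction, about 0.05 N m; it stays where it is left.
- target_mid (a point): middle of the white round target post, on its vertical axis, 37 mm above the bench: the post is 32 mm across and 60 mm high on a 48 mm foot, fixed to the bench about 0.16 m from the turret, on the far left or far right of it.
- flux_jar: small round flux tin with a screw lid, 45 mm across, 30 mm high, standing loose on the other side of the turret from the post; origin at the centre of its underside. Leave it alone.
- side_cutters: side cutters, 52 x 128 x 12 mm, lying loose on the robot's side of the stand; origin under its centre. Leave alone.
- screw_dish: round steel screw dish, 66 mm across, 15 mm high, loose, to one side of the stand; origin at the centre of its underside. Leave alone.
Things that resemble listed ones, but are neither listed nor needed, are in the scene too. There is more than one size of the part that bears target_mid; the job needs the smallest.

How it is judged:
On the way, in this order (a step that is already met when the one before it is completed fails the run):
1. the turret's window faces the target post (y of target_mid in the frame of turret_mid between -0.03 and 0.03 m and x of target_mid in the frame of turret_mid above 0.05 m), for 0.2 s.
2. the cap is screwed down until it bottoms out, the turret still facing the post (all of step 1 and value of joint cap below 0.06 rad), for 0.1 s.
At the end, for the whole second after the job is handed in: after having bottomed out, the cap stands still between 1.22 and 1.92 rad (70 to 110 degrees) back from its bottom stop, the fingers still gripping it with more than 1 N; the turret's window still faces the post (the post's axis is within 30 mm sideways of the window's centre line) (all of step 1 and value of joint cap between 1.22 and 1.92 rad and contact force between the fingers and cap above 1 N and velocity of joint cap between -0.1 and 0.1 rad/s); the arm keeps its last pose, push and grip.
It fails at once if the flux tin, the side cutters or the screw dish is shifted by more than 25 mm (distance of any of flux_jar, side_cutters, screw_dish from where it was at the start of the episode above 0.025 m).
It also fails if it takes over 64 s, if anything falls off the work surface, if the arm or the gripper's body presses on something with over 40 N, if the wrist force passes 120 N, or if a joint passes its speed limit or range.

## Working session

There is one attempt and no reset: what is moved stays moved. The work goes in short steps, Python scripts to look and compute and a tool call to move; the robot and the scene stay as the last step left them, time stands still between calls to the robot, and variables do not carry over. Pictures are saved under pics/ and viewed, at most 10 in all, crops included, and the job is handed in when it is done.

Besides the shell and the picture viewer there is one more tool, called after ">>>" by a JSON object that holds its "api" and its "payload". play_rows: Moves the arm, as the interface text tells. Its arguments: {"type":"object","properties":{"linear":{"type":"array"},"rot":{"type":"array"},"grip":{"type":"array"}},"required":["linear","rot","grip"]}

```bash
ls; mkdir -p pics
python3 - <<'E'
from rig import r, optics
import cv2
for n in("scene","top"):
    im=optics.grab_frame(n); cv2.imwrite(f"pics/{n}0.png",im[:,:,::-1])
    c=optics.get_calibration(n); print(n,{k:(v if isinstance(v,float) else list(map(float,v)) if hasattr(v,'__len__') else v) for k,v in c.items()})
s=r.state(); print(s)
E
```

```text
pics
scene {'fx': 384.49909920752583, 'fy': 384.49909920752583, 'cx': 278.3135429309639, 'cy': 207.2442263120988, 'rvec': [0.95326657951006, -2.512066160116024, 1.0008930568830121], 'tvec': [0.512567991245304, 0.287347735667225, 0.8020592668010375]}
top {'fx': 476.3407018797632, 'fy': 476.3407018797632, 'cx': 276.4868076500755, 'cy': 216.57034207304275, 'rvec': [2.184753083603432, -2.181294925574244, 0.08358199748541371], 'tvec': [0.09617846789809496, 0.5976475256371253, 1.1395688586403956]}
{'time': 0.1, 'q': array([-1.19659540e+00,  4.80755352e-01,  1.59684812e+00,  1.84044039e-05,
        1.06512688e+00, -4.66016740e-02]), 'qvel': array([ 0.00116086, -0.00169288, -0.00308471,  0.00047141, -0.00135717,
        0.00055875]), 'effort': array([ 9.44937783e-04, -9.52262378e+01, -4.31039178e+01, -1.46338330e-04,
        5.24738658e-03, -5.22734615e-05]), 'eef_pos': array([ 0.26539742, -0.59291058,  0.23073163]), 'tool_rot': array([-3.07121431e+00, -6.55880372e-01,  2.66377694e-04]), 'ft_force': array([ 0.34934184, -0.7369393 ,  0.51740922]), 'ft_torque': array([-0.01599148,  0.00641932,  0.01164935]), 'grasp_force': 0.0, 'finger_gap': 0.08539055801091608}
```

View pics/top0.png

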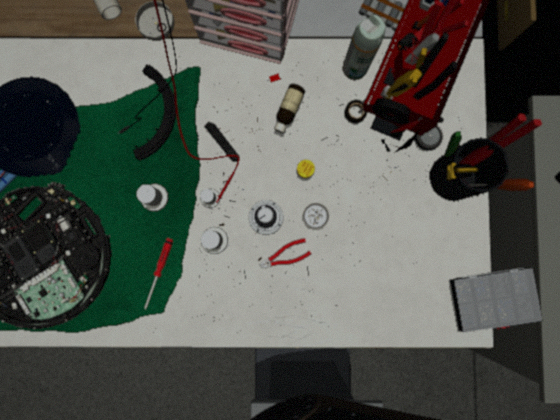

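View pics/scene0.png

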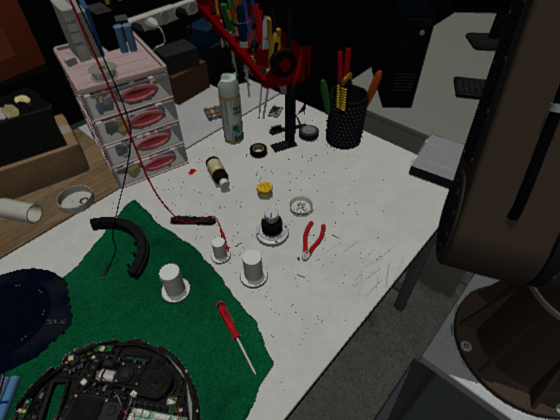

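The top view shows the turret at about (266,217), with three white posts at (210,197), (213,239) and (151,195). The tin is at (305,169), the dish at (315,216) and the cutters at (290,252). The smallest post seems to be the one at (210,197). I'll measure these and zoom in.

```bash
cat > h.py <<'E'
import numpy as np, cv2
from rig import r, optics
from scipy.spatial.transform import Rotation as R
def ray(c,u,v,fish=False):
    K=R.from_rotvec(c["rvec"]).as_matrix(); t=np.array(c["tvec"])
    d=np.array([(u-c["cx"])/c["fx"],(v-c["cy"])/c["fy"],1.])
    if fish:
        th=np.hypot(d[0],d[1]); s=np.sin(th)/max(th,1e-9); d=np.array([d[0]*s,d[1]*s,np.cos(th)])
    return -K.T@t, K.T@d
def plane(c,u,v,z,fish=False):
    o,d=ray(c,u,v,fish); return o+d*(z-o[2])/d[2]
def px(c,p,fish=False):
    K=R.from_rotvec(c["rvec"]).as_matrix(); q=K@np.array(p)+np.array(c["tvec"])
    a=q[:2]/q[2]
    if fish:
        n=np.hypot(*q[:2]); a=q[:2]/n*np.arctan2(n,q[2])
    return a[0]*c["fx"]+c["cx"],a[1]*c["fy"]+c["cy"]
E
python3 - <<'E'
from h import *
t=cv2.imread("pics/top0.png"); s=cv2.imread("pics/scene0.png")
a=cv2.resize(t[150:275,185:345],None,fx=4.8,fy=4.8,interpolation=cv2.INTER_CUBIC)[:600]
b=cv2.resize(s[170:300,150:340],None,fx=4.2,fy=4.2,interpolation=cv2.INTER_CUBIC)
cv2.imwrite("pics/t1.png",a); cv2.imwrite("pics/s1.png",b); print(a.shape,b.shape)
c=optics.get_calibration("top")
for n,(u,v,z) in dict(stand=(266,217,.02),p1=(208.5,196,.06),p2=(211,239,.06),p3=(149,192,.06),tin=(305,168,.03),dish=(315.5,216,.01)).items(): print(n,plane(c,u,v,z).round(3))
E
```

```text
(600, 768, 3) (546, 798, 3)
stand [0.597 0.123 0.02 ]
p1 [0.643 0.258 0.06 ]
p2 [0.541 0.251 0.06 ]
p3 [0.653 0.399 0.06 ]
tin [0.716 0.028 0.03 ]
dish [0.6   0.001 0.01 ]
```

View pics/t1.png

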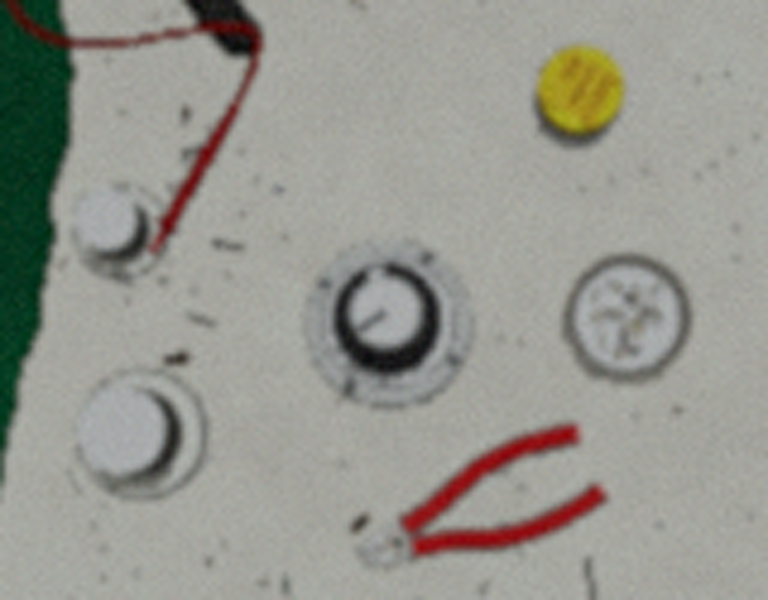

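View pics/s1.png

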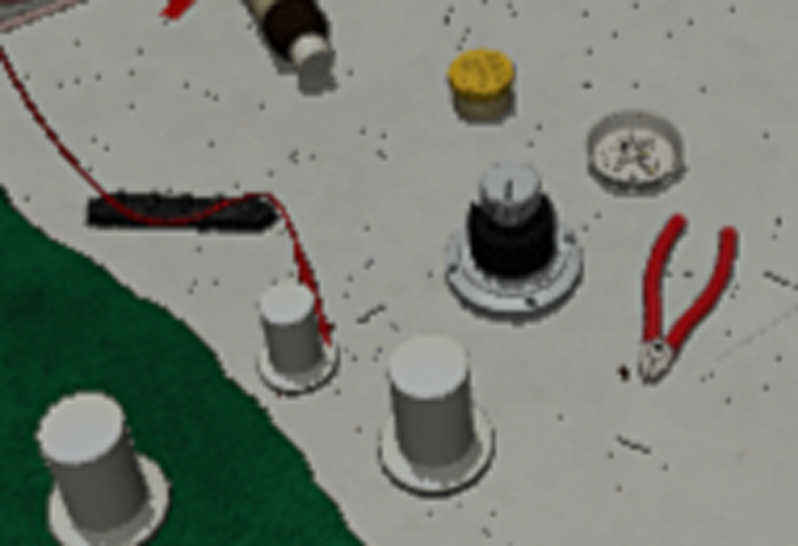

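The zoomed top crop confirms the smallest post is at crop (108,222) and the tab is near crop (380,268), roughly towards +x. The turret therefore needs about 60° CCW. I'll move above the stand at the current height and look with the wrist camera.

>>> {"api": "play_rows", "payload": {"linear": [[1,-0.86,0],[1,-0.86,0],[1,-0.86,0],[1,-0.86,0],[1,-0.86,0],[1,-0.86,0],[1,-0.86,0],[1,-0.86,0],[1,-0.86,0],[1,-0.86,0]], "rot": [[0,0,0],[0,0,0],[0,0,0],[0,0,0],[0,0,0],[0,0,0],[0,0,0],[0,0,0],[0,0,0],[0,0,0]], "grip": [1,1,1,1,1,1,1,1,1,1]}}

```text
time: 1.1
eef_pos: [0.4061, -0.2936, 0.2312]
tool_rot: [-3.072, -0.656, 0.0]
ft_force: [0.4, 0.6, -0.5]
finger_gap: 0.0853
grasp_force: 0.0
```

>>> {"api": "play_rows", "payload": {"linear": [[1,-0.86,0],[1,-0.86,0],[1,-0.86,0],[1,-0.86,0],[1,-0.86,0],[1,-0.86,0],[1,-0.86,0],[1,-0.86,0],[1,-0.86,0],[1,-0.86,0]], "rot": [[0,0,0],[0,0,0],[0,0,0],[0,0,0],[0,0,0],[0,0,0],[0,0,0],[0,0,0],[0,0,0],[0,0,0]], "grip": [1,1,1,1,1,1,1,1,1,1]}}

```text
time: 2.1
eef_pos: [0.5465, 0.0048, 0.2311]
tool_rot: [-3.072, -0.656, 0.001]
ft_force: [-0.1, -0.6, 0.1]
finger_gap: 0.0853
grasp_force: 0.0
```

>>> {"api": "play_rows", "payload": {"linear": [[0.5,-0.43,0],[0,0,0],[0,0,0],[0,0,0],[0,0,0],[0,0,0],[0,0,0],[0,0,0],[0,0,0],[0,0,0]], "rot": [[0,0,-1],[0,0,-1],[0,0,-1],[0,0,-1],[0,0,-1],[0,0,-1],[0,0,-1],[0,0,-1],[0,0,-1],[0,0,-1]], "grip": [1,1,1,1,1,1,1,1,1,1]}}

```text
time: 3.1
eef_pos: [0.553, 0.0184, 0.231]
tool_rot: [-2.503, -1.897, 0.001]
ft_force: [0.6, -0.6, -0.5]
finger_gap: 0.0855
grasp_force: 0.0
```

Run:
```python
from h import *
c=optics.get_calibration("wrist"); im=optics.grab_frame("wrist"); cv2.imwrite("pics/w0.png",im[:,:,::-1])
import json; json.dump({k:np.array(v).tolist() for k,v in c.items()},open("w0.json","w"))
print("stand px",px(c,(.597,.123,.054),True)," cam at",ray(c,0,0,True)[0], r.state()["q"])
cv2.imwrite("pics/w0b.png",cv2.resize(im[:,:,::-1],(800,600)))
```

```text
stand px (np.float64(296.5335830361248), np.float64(75.02898970577996))  cam at [0.57239454 0.08720472 0.37363469] [-2.15951866e-02  3.46229071e-01  1.81966018e+00 -1.38493648e-05
  9.76273240e-01  2.46435162e-01]
```

View pics/w0b.png

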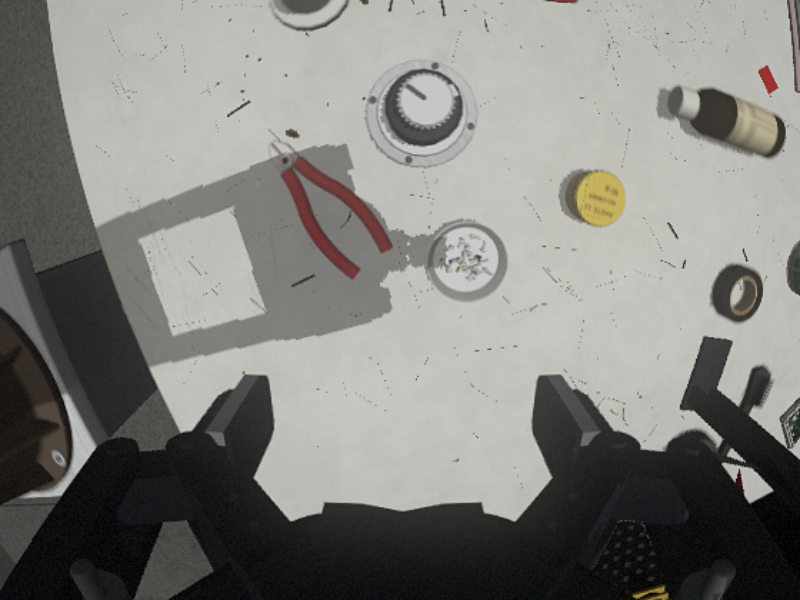

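In the wrist view the stand is at about (421,112) in the 800-px picture. The tab seems to be at about (455,88), right of the cap. I'll crop in to check it.

Run:
```python
from h import *
import json
im=cv2.imread("pics/w0.png"); c=json.load(open("w0.json"))
crop=im[35:125,245:345]; cv2.imwrite("pics/w0c.png",cv2.resize(crop,None,fx=6,fy=6,interpolation=cv2.INTER_CUBIC))
# foot circle / posts in the top view
t=cv2.imread("pics/top0.png"); ct=optics.get_calibration("top")
for n,(u,v,z) in dict(foot=(185+390/4.8,150+322/4.8,.018),cap=(185+389/4.8,150+313/4.8,.082),p1top=(185+108/4.8,150+222/4.8,.06),p1foot=(185+117/4.8,150+230/4.8,.003)).items(): print(n,plane(ct,u,v,z).round(4))
```

```text
foot [0.5965 0.1222 0.018 ]
cap [0.5961 0.1213 0.082 ]
p1top [0.6427 0.2606 0.06  ]
p1foot [0.6453 0.2642 0.003 ]
```

View pics/w0c.png

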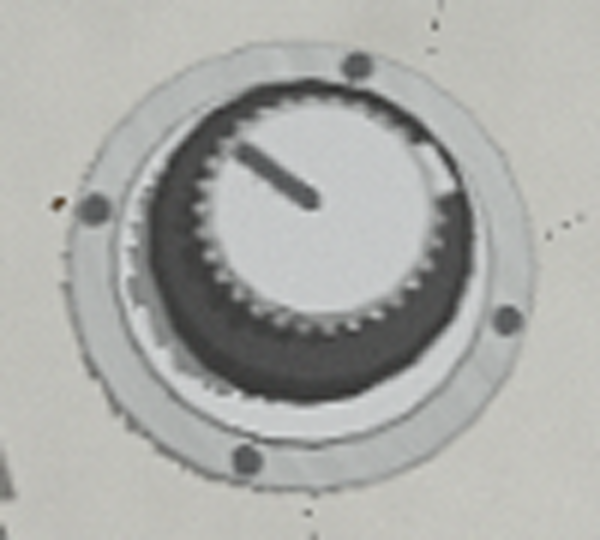

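The crop shows the tab at (436,172), the turret rim's centre near (312,240), the foot's centre near (301,265) and the cap top's centre near (324,208).

Run:
```python
from h import *
import json
c=json.load(open("w0.json"))
P=lambda u,v,z: plane(c,245+u/6,35+v/6,z,True)
foot=P(301,265,.018);tur=P(312,240,.052);tab=P(436,172,.054);cap=P(324,208,.0825)
print(foot,tur,cap,tab)
ctr=(foot+tur+cap)[:2]/3; print("ctr",ctr)
print("tab ang",np.degrees(np.arctan2(*(tab[:2]-ctr)[::-1])),np.hypot(*(tab[:2]-ctr)))
p=np.array([.6437,.2622]); d=p-ctr; print("post ang",np.degrees(np.arctan2(*d[::-1])),np.hypot(*d))
```

```text
[0.5971108  0.12298946 0.018     ] [0.59759919 0.12313477 0.052     ] [0.59822728 0.12396036 0.0825    ] [0.6199303  0.12889498 0.054     ]
ctr [0.59764576 0.12336153]
tab ang 13.945013748743984 0.022961273212319
post ang 71.6487511783163 0.14627752709685968
```

Turn needed: about +57.7°. I'll centre over the stand and rotate to yaw ~119°, then check before descending.

>>> {"api": "play_rows", "payload": {"linear": [[0.9,0.12,0],[0.9,0.12,0],[0.9,0.12,0],[0.9,0.12,0],[0.92,0.1,0],[0,0,0],[0,0,0],[0,0,0],[0,0,0],[0,0,0]], "rot": [[0,0,0],[0,0,0],[0,0,0],[0,0,0],[0,0,0],[0,0,-1],[0,0,-1],[0,0,-1],[0,0,-1],[0,0,-1]], "grip": [1,1,1,1,1,1,1,1,1,1]}}

```text
time: 4.15
eef_pos: [0.598, 0.1231, 0.231]
tool_rot: [-2.036, -2.392, 0.001]
ft_force: [0.4, 0.0, 0.2]
finger_gap: 0.0858
grasp_force: 0.0
```

>>> {"api": "play_rows", "payload": {"linear": [[0,0,1],[0,0,1],[0,0,1],[0,0,1],[0,0,0],[0,0,0]], "rot": [[0,0,-1],[0,0,-1],[0,0,-1],[0,0,-1],[0,0,0],[0,0,0]], "grip": [1,1,1,1,1,1]}}

```text
time: 4.75
eef_pos: [0.5981, 0.1231, 0.1314]
tool_rot: [-1.596, -2.705, 0.001]
ft_force: [0.7, 0.4, 0.6]
finger_gap: 0.0853
grasp_force: 0.0
```

>>> {"api": "play_rows", "payload": {"linear": [[0,0,0.8],[0,0,0.8],[0,0,0.8],[0,0,0.7],[0,0,0.6],[0,0,0.5],[0,0,0],[0,0,0]], "rot": [[0,0,0],[0,0,0],[0,0,0],[0,0,0],[0,0,0],[0,0,0],[0,0,0],[0,0,0]], "grip": [1,1,1,1,1,1,1,1]}}

```text
time: 5.55
eef_pos: [0.5985, 0.1231, 0.0267]
tool_rot: [1.593, 2.708, 0.0]
ft_force: [-0.5, 0.4, 0.9]
finger_gap: 0.0855
grasp_force: 0.0
```

>>> {"api": "play_rows", "payload": {"linear": [[0,0,0],[0,0,0],[0,0,0],[0,0,0],[0,0,0],[0,0,0],[0,0,0],[0,0,0],[0,0,0],[0,0,0]], "rot": [[0,0,0],[0,0,0],[0,0,0],[0,0,0],[0,0,0],[0,0,0],[0,0,0],[0,0,0],[0,0,0],[0,0,0]], "grip": [0.5,0.4,0.3,0.2,0.2,0.2,0.2,0.2,0.2,0.2]}}

```text
time: 6.55
eef_pos: [0.5993, 0.1235, 0.0276]
tool_rot: [1.591, 2.707, 0.003]
ft_force: [-0.9, 2.9, 11.0]
finger_gap: 0.052
grasp_force: 60.8
```

>>> {"api": "play_rows", "payload": {"linear": [[0,0,0],[0,0,0],[0,0,0],[0,0,0],[0,0,0],[0,0,0],[0,0,0],[0,0,0],[0,0,0],[0,0,0]], "rot": [[0,0,-0.9],[0,0,-1],[0,0,-1],[0,0,-1],[0,0,-1],[0,0,-1],[0,0,-1],[0,0,-1],[0,0,-1],[0,0,-1]], "grip": [0.2,0.2,0.2,0.2,0.2,0.2,0.2,0.2,0.2,0.2]}}

```text
time: 7.55
eef_pos: [0.6, 0.1243, 0.0276]
tool_rot: [0.307, 3.123, 0.003]
ft_force: [2.3, 12.5, 6.4]
finger_gap: 0.0519
grasp_force: 61.3
```

>>> {"api": "play_rows", "payload": {"linear": [[0,0,0],[0,0,0],[0,0,0],[0,0,0],[0,0,0]], "rot": [[0,0,-1],[0,0,-0.64],[0,0,0],[0,0,0],[0,0,0]], "grip": [0.2,0.2,0.2,0.2,0.2]}}

```text
time: 8.05
eef_pos: [0.6001, 0.1245, 0.0276]
tool_rot: [0.088, 3.136, 0.003]
ft_force: [2.4, 13.1, 5.9]
finger_gap: 0.052
grasp_force: 61.4
```

>>> {"api": "play_rows", "payload": {"linear": [[0,0,0],[0,0,0],[0,0,0],[0,0,0],[0,0,0],[0,0,0],[0,0,-0.4],[0,0,-0.8],[0,0,-1],[0,0,-1]], "rot": [[0,0,0],[0,0,0],[0,0,0],[0,0,0],[0,0,0],[0,0,0],[0,0,0],[0,0,0],[0,0,0],[0,0,0]], "grip": [1,1,1,1,1,1,1,1,1,1]}}

```text
time: 9.05
eef_pos: [0.598, 0.123, 0.1077]
tool_rot: [-0.088, -3.14, 0.0]
ft_force: [1.2, 0.8, 0.6]
finger_gap: 0.0856
grasp_force: 0.0
```

>>> {"api": "play_rows", "payload": {"linear": [[1,0,-1],[1,0,-1],[1,0,-1],[0,0,0],[0,0,0]], "rot": [[0,0,0],[0,0,0],[0,0,0],[0,0,0],[0,0,0]], "grip": [1,1,1,1,1]}}

```text
time: 9.55
eef_pos: [0.5237, 0.1274, 0.1826]
tool_rot: [0.087, 3.138, 0.001]
ft_force: [0.6, 0.5, -0.7]
finger_gap: 0.0852
grasp_force: 0.0
```

Run:
```python
from h import *
import json
c=optics.get_calibration("wrist"); im=optics.grab_frame("wrist"); cv2.imwrite("pics/w1.png",im[:,:,::-1])
json.dump({k:np.array(v).tolist() for k,v in c.items()},open("w1.json","w"))
u,v=px(c,(.599,.124,.06),True); print("stand px",u,v,"cam",ray(c,0,0,True)[0],"post",px(c,(.644,.262,.03),True))
cv2.imwrite("pics/w1b.png",cv2.resize(im[:,:,::-1],(800,600),interpolation=cv2.INTER_CUBIC))
```

```text
stand px 283.0811655502785 281.75873307718575 cam [0.45120981 0.13083263 0.32502546] post (np.float64(408.7069642918719), np.float64(293.88410133187983))
```

View pics/w1b.png

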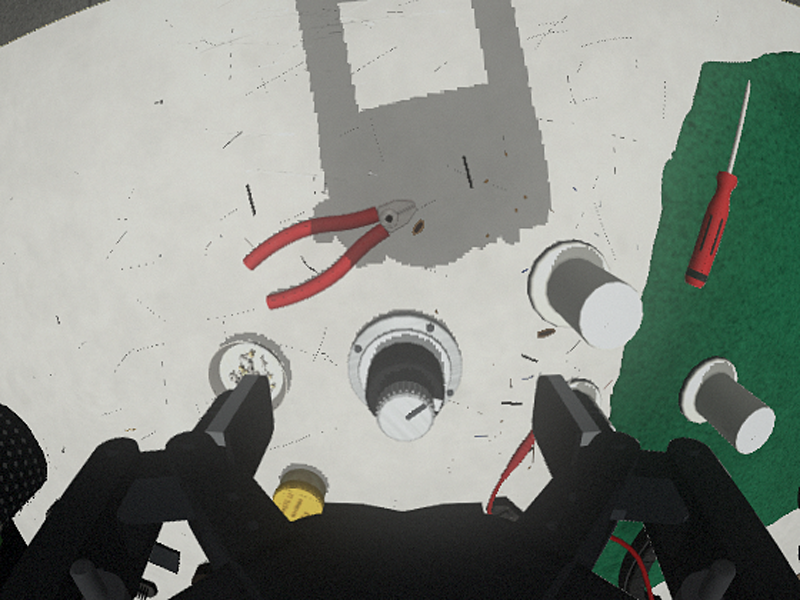

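The tab now peeks out at about (437,405), right of the cap, and the cap top is centred at about (405,415). I'll check its bearing and the pixels around it.

Run:
```python
from h import *
import json
c=json.load(open("w1.json")); im=cv2.imread("pics/w1.png")
g=cv2.cvtColor(im,cv2.COLOR_BGR2GRAY)
ctr=np.array([.5985,.124])
for ang in range(52,96,4):
    row=[]
    for rad in (.0215,.0235,.0255):
        a=np.radians(ang); u,v=px(c,(*(ctr+rad*np.array([np.cos(a),np.sin(a)])),.054),True); row.append(int(g[int(round(v)),int(round(u))]))
    print(ang,row,(u,v))
# cap top circle
P=lambda u,v,z: plane(c,u*.7,v*.7,z,True)
print(P(405,415,.082),P(437,405,.054), "foot ctr",P(405,357,.018))
cv2.imwrite("pics/w1c.png",cv2.resize(im[210:330,230:390],None,fx=5,fy=5,interpolation=cv2.INTER_CUBIC))
```

```text
52 [203, 165, 181] (np.float64(304.75594156257563), np.float64(291.235278403603))
56 [164, 99, 174] (np.float64(305.80350734299867), np.float64(289.8984809300077))
60 [137, 60, 159] (np.float64(306.74598779072477), np.float64(288.4998261266353))
64 [197, 219, 179] (np.float64(307.5783835739158), np.float64(287.0454618254553))
68 [171, 215, 151] (np.float64(308.29612383774383), np.float64(285.5418568208507))
72 [214, 201, 112] (np.float64(308.8950964245449), np.float64(283.99578154460596))
76 [214, 214, 81] (np.float64(309.3716778691398), np.float64(282.41428641642426))
80 [207, 208, 109] (np.float64(309.7227629158723), np.float64(280.8046777409765))
84 [154, 89, 95] (np.float64(309.94579326581413), np.float64(279.17449104120726))
88 [68, 72, 78] (np.float64(310.0387852251346), np.float64(277.5314617418303))
92 [70, 70, 68] (np.float64(310.0003558898832), np.float64(275.88349314691686))
[0.59544059 0.12445333 0.082     ] [0.60563103 0.14540702 0.054     ] foot ctr [0.58498144 0.12539544 0.018     ]
```

View pics/w1c.png

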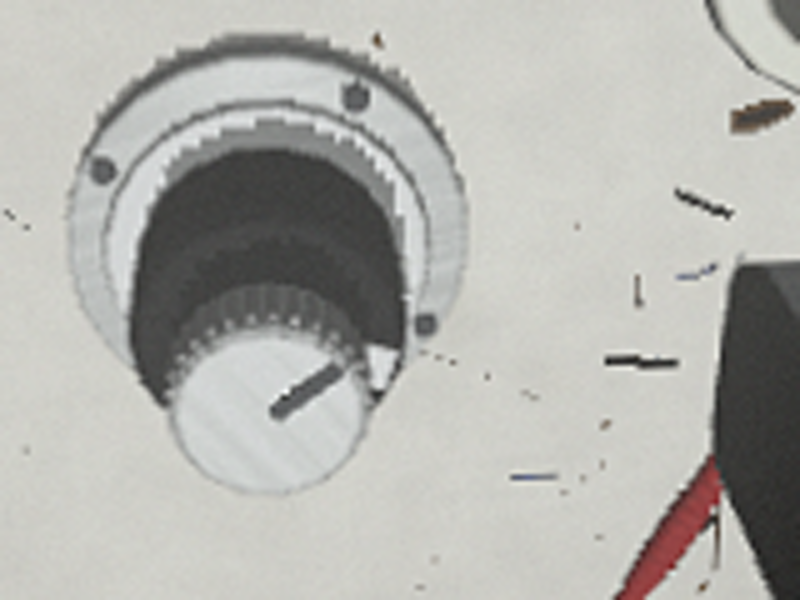

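The tab spans about 62° to 82°, so its middle is at 72° against the post's bearing of 71.6°. The turret is set, and the next step is the cap, starting from yaw ~222° so there is room to turn clockwise.

>>> {"api": "play_rows", "payload": {"linear": [[-1,0.02,0],[-1,0.02,0],[-1,0,0],[-0.04,0,0],[0,0,0],[0,0,0],[0,0,0],[0,0,0],[0,0,0],[0,0,0]], "rot": [[0,0,0],[0,0,0],[0,0,0],[0,0,-1],[0,0,-1],[0,0,-1],[0,0,-1],[0,0,-1],[0,0,-1],[0,0,-1]], "grip": [1,1,1,1,1,1,1,1,1,1]}}

```text
time: 10.6
eef_pos: [0.5995, 0.1238, 0.18]
tool_rot: [0.866, -3.018, -0.0]
ft_force: [-0.0, 0.2, 0.7]
finger_gap: 0.0853
grasp_force: 0.0
```

>>> {"api": "play_rows", "payload": {"linear": [[0,0,1],[0,0,1],[0,0,1],[0,0,0.8],[0,0,0.6],[0,0,0.54],[0,0,0],[0,0,0]], "rot": [[0,0,-1],[0,0,-1],[0,0,0],[0,0,0],[0,0,0],[0,0,0],[0,0,0],[0,0,0]], "grip": [1,1,1,1,1,1,1,1]}}

```text
time: 11.4
eef_pos: [0.5995, 0.124, 0.0579]
tool_rot: [1.121, -2.935, -0.0]
ft_force: [0.3, 0.3, 0.2]
finger_gap: 0.0854
grasp_force: 0.0
```

>>> {"api": "play_rows", "payload": {"linear": [[0,0,0],[0,0,0],[0,0,0],[0,0,0],[0,0,0],[0,0,0],[0,0,0],[0,0,0],[0,0,0],[0,0,0]], "rot": [[0,0,0],[0,0,0],[0,0,0],[0,0,0],[0,0,0],[0,0,0],[0,0,0],[0,0,0],[0,0,0],[0,0,0]], "grip": [0.5,0.3,0.2,0.1,0.1,0.1,0.1,0.1,0.1,0.1]}}

```text
time: 12.4
eef_pos: [0.5988, 0.1248, 0.0587]
tool_rot: [-1.121, 2.935, 0.001]
ft_force: [-7.9, 7.4, 13.7]
finger_gap: 0.0331
grasp_force: 58.2
```

Run:
```python
from rig import r
s=r.state(); print(s["ft_force"],s["ft_torque"],s["q"],s["finger_gap"],s["grasp_force"])
```

```text
[-7.91534241  7.35424968 13.67011068] [ 1.28647875  1.17050375 -0.01236837] [ 1.55447581e-01  6.39388360e-01  1.82136967e+00  1.30131609e-03
  6.80868818e-01 -2.14592179e+00] 0.03312821556545233 58.18484934512526
```

>>> {"api": "play_rows", "payload": {"linear": [[0,0,0.003],[0,0,0.003],[0,0,0.003],[0,0,0.003],[0,0,0.003],[0,0,0.003],[0,0,0.003],[0,0,0.003],[0,0,0.003],[0,0,0.003]], "rot": [[0,0,1],[0,0,1],[0,0,1],[0,0,1],[0,0,1],[0,0,1],[0,0,1],[0,0,1],[0,0,1],[0,0,1]], "grip": [0.1,0.1,0.1,0.1,0.1,0.1,0.1,0.1,0.1,0.1]}}

```text
time: 13.4
eef_pos: [0.5989, 0.1247, 0.0579]
tool_rot: [-0.23, -3.133, -0.001]
ft_force: [-5.8, 5.5, 12.7]
finger_gap: 0.0332
grasp_force: 58.3
```

>>> {"api": "play_rows", "payload": {"linear": [[0,0,0.003],[0,0,0.003],[0,0,0.003],[0,0,0.003],[0,0,0.003],[0,0,0.003],[0,0,0.003],[0,0,0.003]], "rot": [[0,0,1],[0,0,1],[0,0,1],[0,0,1],[0,0,1],[0,0,1],[0,0,1],[0,0,0]], "grip": [0.1,0.1,0.1,0.1,0.1,0.1,0.1,0.1]}}

```text
time: 14.2
eef_pos: [0.5988, 0.1245, 0.0573]
tool_rot: [-1.161, -2.919, -0.001]
ft_force: [-6.3, 4.7, 14.8]
finger_gap: 0.0325
grasp_force: 58.5
```

Run:
```python
from rig import r
s=r.state(); print(s["ft_force"],s["ft_torque"],s["q"][5],s["effort"][5],s["finger_gap"],s["grasp_force"])
```

```text
[-6.33863653  4.6628892  14.82201586] [ 0.85524505  1.1035005  -0.03678056] -0.6589834140316773 2.343761846423149 0.032513013431110654 58.53594054467976
```

>>> {"api": "play_rows", "payload": {"linear": [[0,0,0.003],[0,0,0.003],[0,0,0.003],[0,0,0.003],[0,0,0.003]], "rot": [[0,0,1],[0,0,1],[0,0,1],[0,0,1],[0,0,0]], "grip": [0.1,0.1,0.1,0.1,0.1]}}

```text
time: 14.7
eef_pos: [0.5988, 0.1245, 0.057]
tool_rot: [-1.65, -2.673, -0.0]
ft_force: [-7.6, 5.2, 15.1]
finger_gap: 0.0325
grasp_force: 58.7
```

```bash
cat > st.py <<'E'
from rig import r
from scipy.spatial.transform import Rotation as R
import numpy as np
s=r.state(); x=R.from_rotvec(s["tool_rot"]).as_matrix()[:,0]
print("yaw",np.degrees(np.arctan2(x[1],x[0])),s["eef_pos"].round(4),s["ft_force"].round(1),s["ft_torque"].round(3),s["effort"][5].round(2),s["q"][5].round(3),s["finger_gap"].round(4),s["grasp_force"].round(1))
E
python3 st.py
```

```text
Traceback (most recent call last):
  File "st.py", line 5, in <module>
    print("yaw",np.degrees(np.arctan2(x[1],x[0])),s["eef_pos"].round(4),s["ft_force"].round(1),s["ft_torque"].round(3),s["effort"][5].round(2),s["q"][5].round(3),s["finger_gap"].round(4),s["grasp_force"].round(1))
                                                                                                                                                                  ^^^^^^^^^^^^^^^^^^^^^
AttributeError: 'float' object has no attribute 'round'
```

>>> {"api": "play_rows", "payload": {"linear": [[0,0,0.003],[0,0,0.003],[0,0,0.003],[0,0,0.003],[0,0,0.003]], "rot": [[0,0,1],[0,0,1],[0,0,1],[0,0,1],[0,0,0]], "grip": [0.1,0.1,0.1,0.1,0.1]}}

```text
time: 15.2
eef_pos: [0.5988, 0.1235, 0.0565]
tool_rot: [2.088, 2.347, -0.001]
ft_force: [-6.4, -6.3, 14.6]
finger_gap: 0.0333
grasp_force: 60.9
```

```bash
python3 st.py
```

```text
Traceback (most recent call last):
  File "st.py", line 5, in <module>
    print("yaw",np.degrees(np.arctan2(x[1],x[0])),s["eef_pos"].round(4),s["ft_force"].round(1),s["ft_torque"].round(3),s["effort"][5].round(2),s["q"][5].round(3),s["finger_gap"].round(4),s["grasp_force"].round(1))
                                                                                                                                                                  ^^^^^^^^^^^^^^^^^^^^^
AttributeError: 'float' object has no attribute 'round'
```

```bash
sed -i 's/s\["finger_gap"\].round(4),s\["grasp_force"\].round(1)/s["finger_gap"],s["grasp_force"]/' st.py; python3 st.py
```

```text
yaw 96.66386192554762 [0.5988 0.1235 0.0565] [-6.4 -6.3 14.6] [-0.991  0.972  0.564] 2.98 0.039 0.033275554081268074 60.910070752725005
```

>>> {"api": "play_rows", "payload": {"linear": [[0,0,0],[0,0,0],[0,0,0]], "rot": [[0,0,1],[0,0,1],[0,0,0]], "grip": [0.1,0.1,0.1]}}

```text
time: 15.5
eef_pos: [0.5986, 0.1237, 0.0563]
tool_rot: [-2.285, -2.155, 0.001]
ft_force: [-6.2, -4.2, 11.4]
finger_gap: 0.033
grasp_force: 61.6
```

```bash
python3 st.py
```

```text
yaw 86.64673714789073 [0.5986 0.1237 0.0563] [-6.2 -4.2 11.4] [-0.574  0.928  0.192] 2.52 0.213 0.03304726446423702 61.56265512574464
```

Torque jumped to 0.56 N·m, so the stop was probably reached between yaw 117° and 97°. I'll take a wrist picture now and another after a further 10°: if the cap is bottomed, the bar and tab should stay put in the world.

```bash
cat > bar.py <<'E'
import sys; from h import *; import json
n=sys.argv[1]
c=optics.get_calibration("wrist"); im=optics.grab_frame("wrist")[:,:,::-1].copy(); cv2.imwrite(f"pics/{n}.png",im)
# rectify: sample the cap-top plane on a world grid, 0.25 mm per pixel, +x up, +y left
C=np.array([.599,.1245])
out=[]
for z,h in ((.0805,.024),(.054,.03)):
    g=np.linspace(h,-h,200); m=np.array([[px(c,(C[0]+a,C[1]+b,z),True) for b in g] for a in g],np.float32)
    out.append(cv2.resize(cv2.remap(im,m[:,:,0],m[:,:,1],cv2.INTER_CUBIC),(390,390)))
cv2.imwrite(f"pics/{n}r.png",np.hstack(out))
E
python3 bar.py k0
```

```text
(no output)
```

>>> {"api": "play_rows", "payload": {"linear": [[0,0,0],[0,0,0],[0,0,0],[0,0,0],[0,0,0]], "rot": [[0,0,1],[0,0,1],[0,0,1],[0,0,1],[0,0,0]], "grip": [0.1,0.1,0.1,0.1,0.1]}}

```text
time: 16.05
eef_pos: [0.5981, 0.1237, 0.0561]
tool_rot: [-2.624, -1.727, 0.003]
ft_force: [-7.2, -2.9, 9.6]
finger_gap: 0.0328
grasp_force: 66.2
```

```bash
python3 st.py; python3 bar.py k1; python3 -c "
import cv2,numpy as np
cv2.imwrite('pics/k.png',cv2.resize(np.vstack([cv2.imread('pics/k0r.png'),cv2.imread('pics/k1r.png')]),(600,600)))"
```

```text
yaw 66.7007705400572 [0.5981 0.1237 0.0561] [-7.2 -2.9  9.6] [-0.466  1.102  1.043] 3.5 0.562 0.03275441454015938 66.16984619060531
```

View pics/k.png

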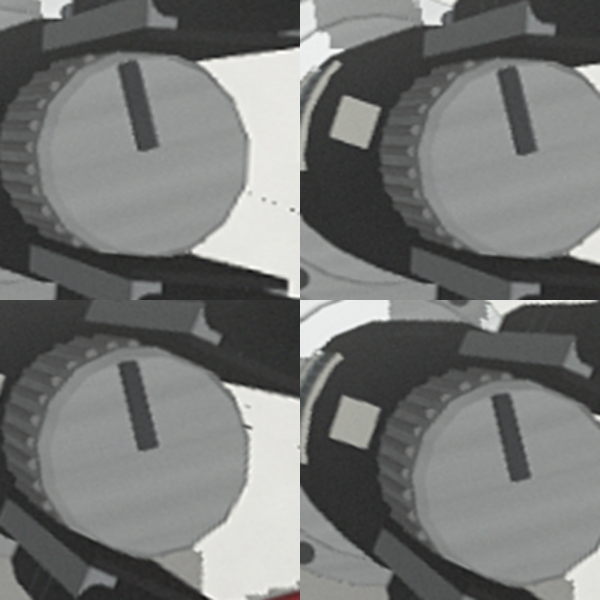

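Between the two views the gripper turned 20° but the bar stayed at about 14° and the tab at about 72°. The cap is bottomed and the turret hasn't moved. Now backing off 90° CCW.

>>> {"api": "play_rows", "payload": {"linear": [[0,0,-0.003],[0,0,-0.003],[0,0,-0.003],[0,0,-0.003],[0,0,-0.003],[0,0,-0.003],[0,0,-0.003],[0,0,-0.003],[0,0,-0.003],[0,0,-0.003]], "rot": [[0,0,-1],[0,0,-1],[0,0,-1],[0,0,-1],[0,0,-1],[0,0,-1],[0,0,-1],[0,0,-1],[0,0,-1],[0,0,-1]], "grip": [0.1,0.1,0.1,0.1,0.1,0.1,0.1,0.1,0.1,0.1]}}

```text
time: 17.1
eef_pos: [0.5991, 0.1237, 0.0569]
tool_rot: [1.641, 2.679, -0.0]
ft_force: [-2.2, -3.3, 5.4]
finger_gap: 0.0328
grasp_force: 66.1
```

>>> {"api": "play_rows", "payload": {"linear": [[0,0,-0.003],[0,0,-0.003],[0,0,-0.003],[0,0,-0.003],[0,0,-0.003],[0,0,-0.003],[0,0,-0.003],[0,0,-0.003],[0,0,0],[0,0,0]], "rot": [[0,0,-1],[0,0,-1],[0,0,-1],[0,0,-1],[0,0,-1],[0,0,-1],[0,0,-1],[0,0,-1],[0,0,0],[0,0,0]], "grip": [0.1,0.1,0.1,0.1,0.1,0.1,0.1,0.1,0.1,0.1]}}

```text
time: 18.1
eef_pos: [0.5997, 0.1243, 0.0576]
tool_rot: [0.635, 3.076, 0.001]
ft_force: [0.6, 2.4, 7.0]
finger_gap: 0.0328
grasp_force: 66.1
```

```bash
python3 st.py; python3 bar.py k2
```

```text
yaw 156.65142876647477 [0.5997 0.1243 0.0576] [0.6 2.4 7. ] [ 0.383 -0.033  0.064] -0.35 -1.009 0.03277741800906331 66.05682119647554
```

View pics/k2r.png

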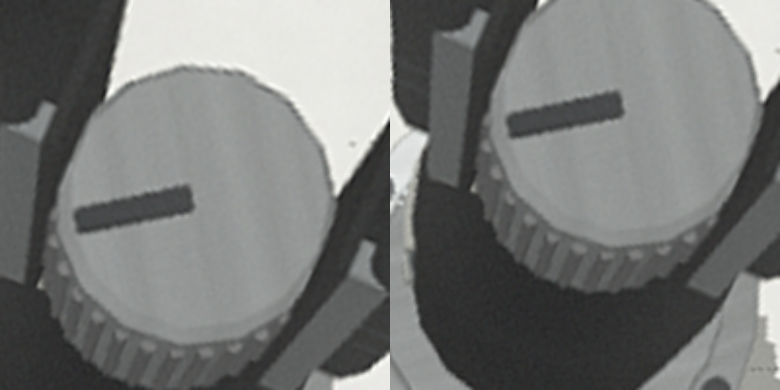

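The bar now points to about 102°, from about 14° at the stop, so the cap is backed off close to 90°. The grip force is 66 N and the arm is still, so I'm handing in.

```bash
python3 -c "
from rig import r
print(r.sign_off())"
```

```text
the job is handed in; nothing more can be done
None
```

I turned the turret to face the smallest post, screwed the cap down to its stop, backed it off about 90°, and handed in with the cap still gripped at 66 N; I last checked the turret just before backing off, and no verdict came back.

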